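Lock an LED module into its repair jig

ROBOT

A 7-joint arm with a two-finger parallel gripper is mounted at the origin on the work surface. World frame = base frame: x ahead of the robot, y to its left, z up, the work surface at z = 0. Lengths are in mm, angles in rad, forces in N, time in s.
With the tool pointing down it reaches from about 425 to 1025 mm from the base axis. Payload 9.4 kg.
Tool frame: the origin (TCP) lies midway between the tips of the shut fingers; the grasp point (between the pads) lies 19 mm behind it; x points along the fingers, y is the direction in which the jaws open and shut, and the axes are right-handed (so a half turn about x gives the same grasp; the last joint's range is limited). The gripper opens to 93 mm and grips with 3 to 60 N. Pads are 15 mm wide; open, the fingers measure 128 mm over their backs; the gripper's body (75 mm by 188 mm) begins 65 mm behind the grasp point.
Start: joints at [-1.255, 0.599, -0.003, 1.599, 0.002, 0.943, -0.08], TCP at [277.518, 669.782, 218.618] pointing down, gripper open.
Joint ranges: [-2.57, 2.57], [-0.35, 1.97], [-1.29, 1.29], [0.11, 2.56], [-1.05, 4.19], [0.11, 1.86], [-2.63, 2.63]. Speed limits (rad/s): [2.22, 2.22, 3.01, 3.01, 3.14, 3.14, 3.14].

INTERFACE

Orientations are given as a unit quaternion [x, y, z, w].
In Python, from workcell import get_obs, capture, camera_model, sign_off gives the robot as it stands. The module is installed in compiled form; this text tells all that it offers.
- The arm moves only by the tool arm_command, never from a script. Its argument "moves" is a list that holds one entry, the list of rows, each a list of 7 numbers: the finger opening in m, from 0 to 0.093, then the shift along the tool's x, y, z in m, then the turn, a rotation vector about the tool's x, y, z in rad. In form: [[[gripper, tx, ty, tz, rx, ry, rz], ...]]. A call has 1 to 12 rows; each row is the pose to reach, as a shift and turn from the pose commanded when the call began, along the tool's axes at that moment; what a row does not reach only later rows make up. A row lasts 1/12 s, in which the tool goes at most 41.7 mm and 7.16 degrees, less where a joint would pass 70% of its speed; a pose out of reach is approached as far as the arm can. A call with a gripper value outside its range is refused whole. The fingers move at their own pace and stop on an object; "newtons" is the grip in N (left out, the last holds). Time passes only in rows, so rows that repeat a pose let the fingers close. It gives the time, the measured TCP pose, the force and the opening at its end, in the units of the state.
- get_obs(): the state, without advancing time (a new reading comes with each control period).
- capture(name): name is "scene" or "top" or "wrist"; returns (picture, depth): 384x512x3 uint8, blue, green, red; 384x512 float32, mm along the optical axis (not along the pixel's ray), 0 where there is no reading.
- camera_model(name): a dict with "camera_matrix" (3x3 intrinsics, pixels), "distortion" ([k1, k2, p1, p2, k3] as OpenCV has them; the pictures are not rectified), "R" (3x3) and "t" (3): a world point X has camera coordinates R X + t. Camera axes: x right, y down, z forward; pixel columns grow to the right and rows downward; lengths in mm; the calibration is good to about 2 mm. A picture is of the moment at which its call begins: read the wrist's pose just before it. camera_model takes no time and is no camera call; for the wrist camera it gives the pose at the moment of the call.
- sign_off(): hands the job in, once; it reports no verdict.
The state is a dict: "clock": time; "joints": joint angles; "joint_velocities": joint speeds; "tau": joint torques, N m; "tool_pos": TCP position; "eef_rot": TCP orientation; "contact_force": force on the tool from outside, world axes, zero at the start; "ft_torque": the same for the moment, N m; "opening": opening from 0.0 (shut) to 1.0 (fully open).
Only numpy, scipy, OpenCV 4.12 (cv2) and the standard library are available. Lean on these libraries where they do the work, as an engineer would, in place of code of your own. Each camera call takes 0.05 s, during which the arm holds its last target. There are 200 camera calls.

TASK

The black LED display module lies part-way into its repair jig: push it with the fingertips along the jig until it sits fully home against the back stop, and only then push the two steel holding arms round with a finger so that each lies square across the module, pointing straight at the other. Nothing needs gripping: do not lift or tip the module, and leave the bottle, the spool and the screwdriver alone.

Things in the scene. Friction and masses are not known exactly. Their poses are not given: they have to be found in the camera images.
- jig: Fixed repair jig. Plywood floor plate 220 (x) by 240 (y) mm, 10 mm thick; origin at the centre of its underside, x to the back stop (roughly away from the robot), y left. Wooden side rails along x (x -75 to 75, y 83 to 105 mm each side) and back stop (face at x = 60 mm, 15 mm thick, between the rails), tops 30 mm above the table. Near end (-x) open.
- module: Loose black ribbed LED module, slab 80 (x, along the jig's x) by 160 (y) by 20 mm, 0.17 to 0.35 kg; origin at the centre of its underside, sliding on the floor plate 10 mm above the table (top at 30 mm). Starts 30 to 60 mm short of the back stop, between the rails (3 mm play a side), near side free to push. Home: it touches the stop, origin at jig x = 20 mm, squared by the stop.
- left_arm (a joint): Left (+y) holding arm; rad. 0 = square across the module, pointing at the other arm's pivot; positive = tip swung to the back stop (+x of the jig), negative = to the open near end; +-1.57 = along the rail, beyond that leaning outward. No stop or detent at 0: it turns level from -2.2 to 2.2 and stays by friction where left (about 1.5 N at 60 mm from the pivot moves it). Starts at -2.0 to -1.1.
- right_arm (a joint): Right (-y) holding arm; rad. 0 = square across the module, pointing at the other arm's pivot; positive = tip swung to the back stop (+x of the jig), negative = to the open near end; +-1.57 = along the rail, beyond that leaning outward. No stop or detent at 0: it turns level from -2.2 to 2.2 and stays by friction where left (about 1.5 N at 60 mm from the pivot moves it). Starts at 1.1 to 2.0.
- left_pivot (a point): Centre of the arm's pivot, at jig x = 20, y = +94 mm, on the bar's top face 59 mm above the table. Round steel pivot head 24 mm across, as tall as the bar.
- right_pivot (a point): Centre of the arm's pivot, at jig x = 20, y = -94 mm, on the bar's top face 59 mm above the table. Round steel pivot head 24 mm across, as tall as the bar.
- left_tip (a point): Left arm's end, middle of its width, on its top face, 75 mm from the pivot. The arm is a straight steel bar 12 mm wide and 24 mm tall, underside 35 mm and top 59 mm above the table: 5 mm clear over module, rails and stop (a 2 mm rubber pad 16 mm long hangs under the tip).
- right_tip (a point): Right arm's end, middle of its width, on its top face, 75 mm from the pivot. The arm is a straight steel bar 12 mm wide and 24 mm tall, underside 35 mm and top 59 mm above the table: 5 mm clear over module, rails and stop (a 2 mm rubber pad 16 mm long hangs under the tip).
- bottle: Bystander: loose white jar with a black cap, 42 mm across, 70 mm tall, standing beyond the jig's left rail; origin at the centre of its underside.
- spool: Bystander: loose metal solder spool standing on end, 54 mm across, 40 mm tall, beyond the jig's right rail; origin at the centre of its underside.
- screwdriver: Bystander: loose screwdriver 160 mm long, lying across behind the back stop, along its own x; origin at the middle of its underside.

How it is judged:
By the outcome, as a careful person would: the job done as asked, in the order asked, and still so for the second after the job is handed in, with the robot touching nothing.
It also fails if it takes over 61 s, if anything falls off the work surface, if the arm or the gripper's body presses on something with over 40 N, if the wrist force passes 120 N, or if a joint passes its speed limit or range.

## Working session

There is one attempt and no reset: what is moved stays moved. The work goes in short steps, Python scripts to look and compute and a tool call to move; the robot and the scene stay as the last step left them, time stands still between calls to the robot, and variables do not carry over. Pictures are saved under pics/ and viewed, about 8 in all and at most 12, crops included, and the job is handed in when it is done.

Besides the shell and the picture viewer there is one more tool, called as a command line: name --argument value ..., lists and objects as JSON in quotes. arm_command: Moves the arm, as the interface text tells. Its arguments: {"type":"object","properties":{"moves":{"type":"array","items":{"type":"array","items":{"type":"array","items":{"type":"number"}}}},"newtons":{"type":"number"}},"required":["moves"]}

```bash
mkdir -p pics; python3 - <<'E'
from workcell import *
import cv2,numpy as np
o=get_obs();print(o)
for n in("scene","top"):
    p,d=capture(n);cv2.imwrite(f"pics/{n}0.png",p);np.save(f"{n}0.npy",d)
    m=camera_model(n);print(n,m)
E
```

```text
{'clock': 0.0, 'joints': array([-1.25471765,  0.60013085, -0.00251924,  1.60010249,  0.00181607,
        0.94289767, -0.0797875 ]), 'joint_velocities': array([ 1.76947767e-04, -1.91242725e-03, -1.01178565e-03, -2.11875402e-05,
       -6.22126681e-04, -9.95836741e-04, -1.34027662e-03]), 'tau': array([ 2.70380224e-04, -7.65058565e+01,  1.49675176e+00, -2.52365130e+01,
       -5.25456201e-02,  1.69538171e-02,  1.70995531e-04]), 'tool_pos': array([277.35138812, 669.33860208, 217.76596738]), 'eef_rot': array([ 0.13741496,  0.69356567, -0.13849752,  0.69347115]), 'contact_force': array([ 1.07686262, -0.15656996,  0.10936191]), 'ft_torque': array([-0.03293103,  0.02400034,  0.04415646]), 'opening': 0.9987418630303182}
scene {'camera_matrix': array([[412.50539804,   0.        , 254.38530945],
       [  0.        , 412.50539804, 186.36641539],
       [  0.        ,   0.        ,   1.        ]]), 'distortion': array([-0.04280531,  0.        ,  0.        ,  0.        ,  0.        ]), 'R': array([[-0.00123581,  0.99995091,  0.00983085],
       [ 0.55745259,  0.00885053, -0.8301616 ],
       [-0.83020785,  0.00445431, -0.55743617]]), 't': array([  -6.63708396, -325.96771491, 1500.47721377])}
top {'camera_matrix': array([[389.02950374,   0.        , 252.53555025],
       [  0.        , 389.02950374, 191.84869059],
       [  0.        ,   0.        ,   1.        ]]), 'distortion': array([-0.11148301,  0.        ,  0.        ,  0.        ,  0.        ]), 'R': array([[ 0.02985804, -0.99955154, -0.00228484],
       [-0.99857149, -0.02972727, -0.04439888],
       [ 0.04431104,  0.00360724, -0.99901127]]), 't': array([  4.5619331 , 630.01974932, 848.81517358])}
```

View pics/top0.png

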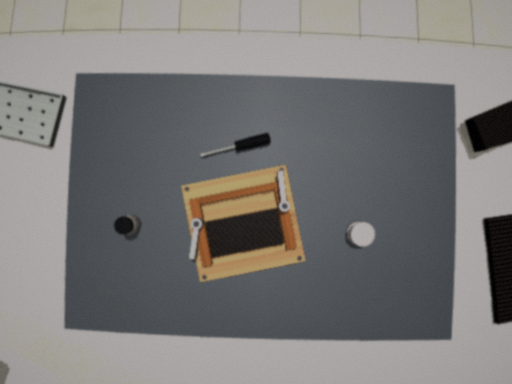

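View pics/scene0.png

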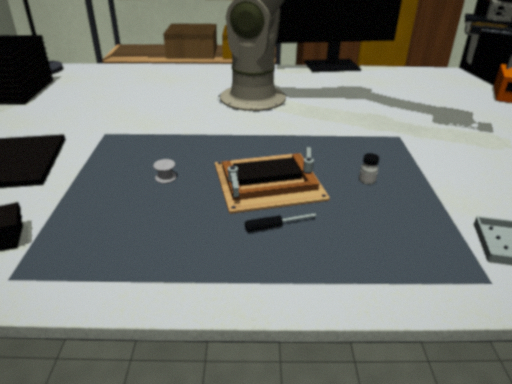

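The top view shows the jig turned slightly. The left pivot is near (197,224) with its tip near (192,258). The right pivot is near (284,207) with its tip near (281,172), and the module is centred near (245,234). I'll zoom in to measure these.

```bash
cat > h.py <<'E'
from workcell import *
import cv2,numpy as np
def px2w(n,uv,z,m=None):
    m=m or camera_model(n)
    p=cv2.undistortPoints(np.array(uv,float).reshape(-1,1,2),m["camera_matrix"],m["distortion"])[:,0]
    R,t=m["R"],m["t"];c=-R.T@t
    r=np.c_[p,np.ones(len(p))]@R
    return c+r*((np.asarray(z)-c[2])/r[:,2])[:,None]
def w2px(n,X,m=None):
    m=m or camera_model(n)
    return cv2.projectPoints(np.array(X,float).reshape(-1,1,3),cv2.Rodrigues(m["R"])[0],m["t"],m["camera_matrix"],m["distortion"])[0][:,0]
def J(xy,yaw,P):
    P=np.atleast_2d(P);c,s=np.cos(yaw),np.sin(yaw)
    return np.c_[P[:,:2]@np.array([[c,s],[-s,c]])+xy,P[:,2]]
E
python3 - <<'E'
from h import *
p=cv2.imread("pics/top0.png")
c=cv2.resize(p[155:290,170:315],None,fx=5,fy=5,interpolation=cv2.INTER_CUBIC)
cv2.imwrite("pics/c1.png",c)
pv=px2w("top",[(196.5,224),(284.5,206.5)],[59,59]);print(pv,np.linalg.norm(pv[0]-pv[1]))
E
```

```text
[[556.49965824 138.86657416  59.        ]
 [598.81977592 -44.84117133  59.        ]] 188.51930434790938
```

View pics/c1.png

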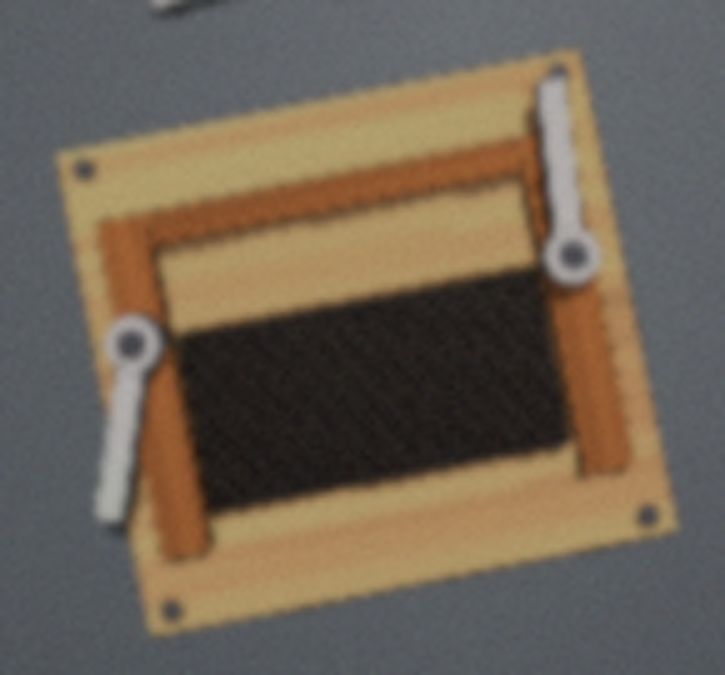

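```bash
python3 - <<'E'
from h import *
f=lambda l,z:px2w("top",[((u+.5)/5-.5+170,(v+.5)/5-.5+155) for u,v in l],[z]*len(l))
pv=f([(131,345),(572,256)],59);tp=f([(110,522),(553,78)],59)
co=f([(58,155),(578,52),(679,530),(150,636)],10);mo=f([(178,335),(205,514),(572,440)],30)
d=pv[0]-pv[1];yaw=np.arctan2(-d[0],d[1]);print("pivots",pv,np.linalg.norm(d),"yaw",yaw)
ex=np.array([np.cos(yaw),np.sin(yaw)]);ey=np.array([-ex[1],ex[0]])
o=pv[:,:2].mean(0)-20*ex;print("origin by pivots",o,"by corners",co.mean(0))
e=co[0]-co[1];print("yaw corners",np.arctan2(-e[0],e[1]),[np.linalg.norm(co[i]-co[(i+1)%4]) for i in range(4)])
inj=lambda P:np.c_[(P[:,:2]-o)@ex,(P[:,:2]-o)@ey]
print("module",inj(mo));t=inj(tp);print("tips",t,np.arctan2(t[0,0]-20,94-t[0,1]),np.arctan2(t[1,0]-20,t[1,1]+94),np.linalg.norm(tp-pv,axis=1))
from scipy.spatial.transform import Rotation as R
q=get_obs()["eef_rot"];print(R.from_quat(q).as_matrix().round(3))
print("bottle,spool",f([(0,0)],0)[0],px2w("top",[(125,225),(361,234)],[70,40]))
E
```

```text
pivots [[557.29065534 140.37263267  59.        ]
 [600.25815815 -43.75064544  59.        ]] 189.0703251215324 yaw 0.22925977060139519
origin by pivots [559.29770907  43.76585912] by corners [559.39885546  42.98437981  10.        ]
yaw corners 0.22535724254776254 [np.float64(237.34472474147807), np.float64(217.66304354896386), np.float64(239.9312727073028), np.float64(218.3483238454971)]
module [[ 20.03534416  77.97491144]
 [-58.45244008  81.67441056]
 [-58.43431769 -80.84086939]]
tips [[ -51.13443174  117.78268504]
 [  95.07555279 -101.80997613]] -1.8934475386149885 1.6744517048966163 [74.83685376 75.42719363]
[[-0.     0.383  0.924]
 [-0.001  0.924 -0.383]
 [-1.    -0.001  0.   ]]
bottle,spool [709.52682133 214.8314222    0.        ] [[ 549.68279694  288.12001655   70.        ]
 [ 544.28017234 -213.78489284   40.        ]]
```

arm_command --moves '[[[0.093, 0.05, -0.26, 0.205, -0.3, 0, 0], [0.093, 0.05, -0.26, 0.205, -0.3, 0, 0], [0.093, 0.05, -0.26, 0.205, -0.3, 0, 0], [0.093, 0.05, -0.26, 0.205, -0.3, 0, 0], [0.093, 0.05, -0.26, 0.205, -0.3, 0, 0], [0.093, 0.05, -0.26, 0.205, -0.3, 0, 0], [0.093, 0.05, -0.26, 0.205, -0.3, 0, 0], [0.093, 0.05, -0.26, 0.205, -0.3, 0, 0], [0.093, 0.05, -0.26, 0.205, -0.3, 0, 0], [0.093, 0.05, -0.26, 0.205, -0.3, 0, 0]]]'

```text
clock: 0.93
tool_pos: [368.2, 348.3, 168.4]
eef_rot: [0.034, 0.706, -0.035, 0.706]
contact_force: [0.5, 0.7, -0.8]
opening: 0.998
```

```bash
cat >> h.py <<'E'
from scipy.spatial.transform import Rotation as Rot
O=np.array([559.3,43.5]);YAW=0.227
def state():
    o=get_obs();M=Rot.from_quat(o["eef_rot"]).as_matrix();p=o["tool_pos"]
    c,s=np.cos(YAW),np.sin(YAW);r=np.array([[c,s],[-s,c]])
    y=np.arctan2(M[1,2],M[0,2])
    print("t",o["clock"],"jig xy",(r@(p[:2]-O)).round(1),"z",p[2].round(1),"world",p.round(1),"jigyaw",round(y-YAW,4),"tilt",M[:,0].round(3),"F jig",(r@o["contact_force"][:2]).round(1),o["contact_force"][2].round(1),"j7",o["joints"][6].round(2),"open",round(o["opening"],2))
    return p,M,y
def to(jx,jy,z,jyaw):
    "tool-frame row for a pose given in jig axes (vertical tool assumed for target)"
    p,M,y=state()
    X=J(O,YAW,[[jx,jy,z]])[0]
    print("row",(M.T@(X-p)/1000).round(4),"turn",(Rot.from_matrix(M.T@np.array([[0,-np.sin(jyaw+YAW),np.cos(jyaw+YAW)],[0,np.cos(jyaw+YAW),np.sin(jyaw+YAW)],[-1,0,0]]))).as_rotvec().round(4))
E
python3 -c "
from h import *
to(-105,0,120,0)"
```

```text
t 0.9333 jig xy [-117.7  340. ] z 168.4 world [368.2 348.3 168.4] jigyaw -0.3242 tilt [-0.    -0.002 -1.   ] F jig [0.6 0.6] -0.8 j7 0.53 open 1.0
row [ 0.0489 -0.3181  0.1203] turn [-0.3242 -0.0006  0.0017]
```

arm_command --moves '[[[0.093, 0.049, -0.318, 0.12, -0.324, 0, 0], [0.093, 0.049, -0.318, 0.12, -0.324, 0, 0], [0.093, 0.049, -0.318, 0.12, -0.324, 0, 0], [0.093, 0.049, -0.318, 0.12, -0.324, 0, 0], [0.093, 0.049, -0.318, 0.12, -0.324, 0, 0], [0.093, 0.049, -0.318, 0.12, -0.324, 0, 0], [0.093, 0.049, -0.318, 0.12, -0.324, 0, 0], [0.093, 0.049, -0.318, 0.12, -0.324, 0, 0], [0.093, 0.049, -0.318, 0.12, -0.324, 0, 0], [0.093, 0.049, -0.318, 0.12, -0.324, 0, 0], [0.093, 0.049, -0.318, 0.12, -0.324, 0, 0]]]'

```text
clock: 1.85
tool_pos: [458.0, 24.3, 119.5]
eef_rot: [-0.081, 0.702, 0.082, 0.703]
contact_force: [-0.3, 1.2, 0.1]
opening: 0.999
```

```bash
python3 - <<'E'
from h import *
to(-92,0,18,0)
m=camera_model("wrist");p,d=capture("wrist");cv2.imwrite("pics/w1.png",p)
print(-m["R"].T@m["t"],m["R"][2]);
pts=J(O,YAW,[[20,94,59],[20,-94,59],[-110,120,10],[-110,-120,10],[60,83,30],[60,-83,30],[-58.5,80,30],[-58.5,-80,30]])
print(w2px("wrist",pts,m).round(0).tolist())
E
```

```text
t 1.85 jig xy [-103.     4.1] z 119.5 world [458.   24.3 119.5] jigyaw 0.0037 tilt [ 0.     0.001 -1.   ] F jig [0.  1.3] 0.1 j7 1.4 open 1.0
row [ 0.1015 -0.0042  0.011 ] turn [ 0.0037  0.0004 -0.0007]
[384.39814146   7.23762097 286.09796773] [ 0.26778947  0.06358681 -0.96137689]
[[347.0, 323.0], [151.0, 323.0], [371.0, 179.0], [129.0, 179.0], [326.0, 334.0], [174.0, 334.0], [332.0, 236.0], [167.0, 235.0]]
```

View pics/w1.png

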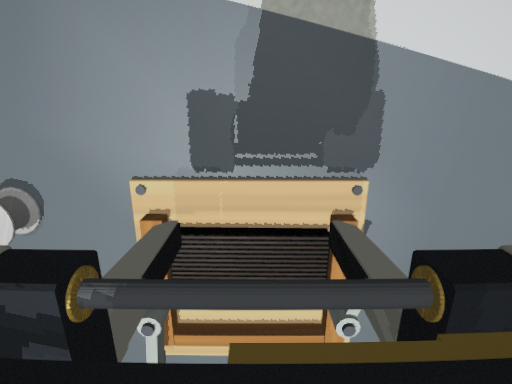

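The wrist view matches the predicted jig pose: plate corners at (131,180) and (368,180), pivots at (149,328) and (348,328). The module lies between the rails. Next I'll descend behind it.

arm_command --moves '[[[0.093, 0.04, -0.004, 0.01, 0, 0, 0], [0.093, 0.08, -0.004, 0.01, 0, 0, 0], [0.093, 0.1015, -0.004, 0.01, 0, 0, 0], [0.093, 0.1015, -0.004, 0.01, 0, 0, 0], [0.093, 0.1015, -0.004, 0.018, 0, 0, 0], [0.093, 0.1015, -0.004, 0.026, 0, 0, 0], [0.093, 0.1015, -0.004, 0.032, 0, 0, 0], [0.093, 0.1015, -0.004, 0.037, 0, 0, 0], [0.093, 0.1015, -0.004, 0.042, 0, 0, 0], [0.093, 0.1015, -0.004, 0.047, 0, 0, 0], [0.093, 0.1015, -0.004, 0.052, 0, 0, 0], [0.093, 0.1015, -0.004, 0.057, 0, 0, 0]]]'

```text
clock: 2.9
tool_pos: [514.0, 32.3, 18.4]
eef_rot: [-0.081, 0.702, 0.081, 0.702]
contact_force: [-3.8, -1.0, 2.6]
opening: 1.0
```

```bash
python3 -c "
from h import *
to(-28,0,18,0)"
```

```text
t 2.9 jig xy [-46.6  -0.7] z 18.4 world [514.   32.3  18.4] jigyaw 0.0037 tilt [-0. -0. -1.] F jig [-3.9 -0.1] 2.6 j7 1.34 open 1.0
row [0.0004 0.0006 0.0186] turn [ 0.0037 -0.0002  0.0002]
```

arm_command --moves '[[[0.093, 0, 0, 0.004, 0.003, 0, 0], [0.093, 0, 0, 0.007, 0.003, 0, 0], [0.093, 0, 0, 0.01, 0.003, 0, 0], [0.093, 0, 0, 0.013, 0.003, 0, 0], [0.093, 0, 0, 0.015, 0.003, 0, 0], [0.093, 0, 0, 0.016, 0.003, 0, 0], [0.093, 0, 0, 0.017, 0.003, 0, 0], [0.093, 0, 0, 0.017, 0.003, 0, 0]]]'

```text
clock: 3.57
tool_pos: [530.7, 36.6, 18.1]
eef_rot: [-0.081, 0.702, 0.081, 0.703]
contact_force: [-0.2, -0.3, -0.8]
opening: 0.997
```

```bash
python3 -c "
from h import *
state()
p,d=capture('top');cv2.imwrite('pics/c2.png',cv2.resize(p[155:290,170:315],None,fx=5,fy=5,interpolation=cv2.INTER_CUBIC))"
```

```text
t 3.5667 jig xy [-29.4  -0.3] z 18.1 world [530.7  36.6  18.1] jigyaw 0.0013 tilt [ 0.  0. -1.] F jig [-0.2 -0.2] -0.8 j7 1.35 open 1.0
```

arm_command --moves '[[[0.093, 0, 0, 0.001, 0, 0, 0], [0.093, 0, 0, 0.002, 0, 0, 0], [0.093, 0, 0, 0.003, 0, 0, 0], [0.093, 0, 0, 0.003, 0, 0, 0]]]'

```text
clock: 3.95
tool_pos: [530.9, 36.5, 18.0]
eef_rot: [-0.081, 0.704, 0.08, 0.701]
contact_force: [-7.3, -1.5, 4.9]
opening: 0.998
```

arm_command --moves '[[[0.093, 0, 0, 0.001, 0, 0, 0], [0.093, 0, 0, 0.002, 0, 0, 0], [0.093, 0, 0, 0.002, 0, 0, 0]]]'

```text
clock: 4.2
tool_pos: [530.9, 36.5, 17.9]
eef_rot: [-0.081, 0.705, 0.08, 0.7]
contact_force: [-12.2, -1.3, 8.4]
opening: 1.001
```

arm_command --moves '[[[0.093, 0, 0, -0.01, 0, 0, 0], [0.093, 0, 0, -0.025, 0, 0, 0], [0.093, -0.04, 0, -0.03, 0, 0, 0], [0.093, -0.08, 0, -0.03, 0, 0, 0], [0.0, -0.11, 0, -0.03, 0, 0, 0], [0.0, -0.11, 0, -0.03, 0, 0, 0]]]' --newtons 10

```text
clock: 4.7
tool_pos: [509.0, 31.2, 133.3]
eef_rot: [-0.08, 0.699, 0.08, 0.706]
contact_force: [0.8, 0.2, -0.8]
opening: 0.9
```

```bash
python3 -c "
from h import *
to(-23.5,137,110,-1.0)
to(-23.5,137,43,-1.893)"
```

```text
t 4.7 jig xy [-51.8  -0.7] z 133.3 world [509.   31.2 133.3] jigyaw 0.0007 tilt [ 0.009  0.001 -1.   ] F jig [0.8 0. ] -0.8 j7 1.41 open 0.9
row [0.0235 0.1377 0.0281] turn [ 1.0007  0.009  -0.0039]
t 4.7 jig xy [-51.8  -0.7] z 133.3 world [509.   31.2 133.3] jigyaw 0.0007 tilt [ 0.009  0.001 -1.   ] F jig [0.8 0. ] -0.8 j7 1.41 open 0.9
row [0.0905 0.1377 0.0275] turn [ 1.8937  0.0072 -0.0083]
```

arm_command --moves '[[[0, 0.01, 0.04, 0.028, 0.12, 0, 0], [0, 0.01, 0.08, 0.028, 0.24, 0, 0], [0, 0.01, 0.11, 0.028, 0.36, 0, 0], [0, 0.01, 0.138, 0.028, 0.48, 0, 0], [0, 0.01, 0.138, 0.028, 0.6, 0, 0], [0, 0.01, 0.138, 0.028, 0.72, 0, 0], [0, 0.01, 0.138, 0.028, 0.84, 0, 0], [0, 0.01, 0.138, 0.028, 0.96, 0, 0], [0, 0.01, 0.138, 0.028, 1.08, 0, 0], [0, 0.01, 0.138, 0.028, 1.2, 0, 0], [0, 0.01, 0.138, 0.028, 1.32, 0, 0], [0, 0.01, 0.138, 0.028, 1.44, 0, 0]]]'

```text
clock: 5.7
tool_pos: [502.7, 171.7, 118.2]
eef_rot: [0.405, 0.58, -0.404, 0.581]
contact_force: [0.3, 0.4, -0.2]
opening: 0.046
```

```bash
python3 -c "
from h import *
to(-23.5,137,43,-1.893)
p,d=capture('top');cv2.imwrite('pics/c2.png',cv2.resize(p[155:290,170:315],None,fx=5,fy=5,interpolation=cv2.INTER_CUBIC))"
```

```text
t 5.7 jig xy [-26.3 137.6] z 118.2 world [502.7 171.7 118.2] jigyaw -1.4445 tilt [ 0.002  0.    -1.   ] F jig [0.4 0.4] -0.2 j7 0.16 open 0.05
row [0.0752 0.0025 0.0009] turn [ 4.485e-01  1.000e-04 -2.100e-03]
```

View pics/c2.png

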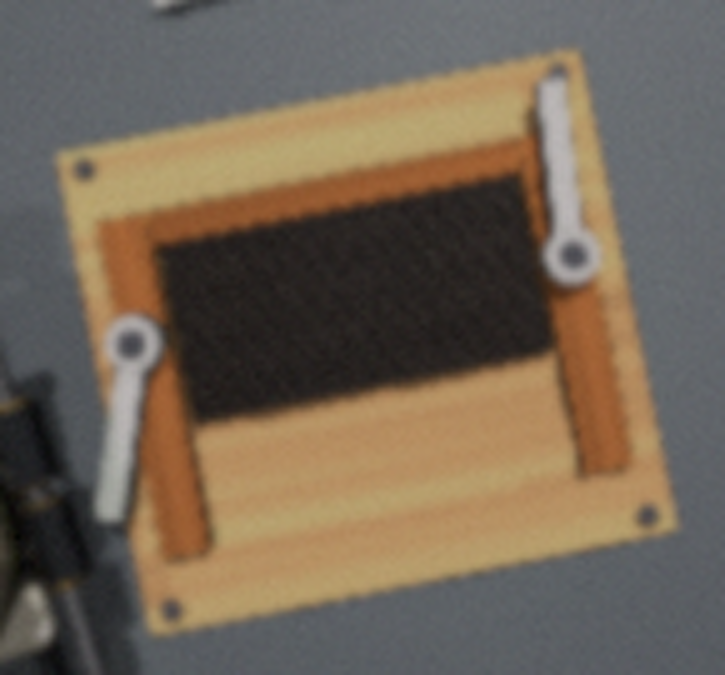

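The module sits flush against the back stop; its back edge runs (160,243)–(520,178). Both arms are still where they started. Next is the left arm: finish the turn and descend on its outer side.

arm_command --moves '[[[0, 0, 0.0025, 0.001, 0.12, 0, 0], [0, 0, 0.0025, 0.001, 0.24, 0, 0], [0, 0.01, 0.0025, 0.001, 0.36, 0, 0], [0, 0.04, 0.0025, 0.001, 0.449, 0, 0], [0, 0.075, 0.0025, 0.001, 0.449, 0, 0], [0, 0.075, 0.0025, 0.001, 0.449, 0, 0]]]'

```text
clock: 6.25
tool_pos: [502.8, 171.0, 38.8]
eef_rot: [-0.519, -0.478, 0.523, -0.478]
contact_force: [0.2, 0.4, -0.6]
opening: 0.003
```

```bash
cat >> h.py <<'E'
def arc(side,angles,off,r=55,z=43):
    "rows for the finger flat behind an arm: side +1 left, -1 right; off = finger centre to bar centreline"
    p,M,y=state()
    for a,o in zip(angles,off):
        al=np.array([np.sin(a),-side*np.cos(a)]);pu=side*np.array([np.cos(a),side*np.sin(a)])
        q=np.array([20,side*94])+r*al-o*pu
        jy=a if side>0 else -a
        X=J(O,YAW,[[q[0],q[1],z]])[0];Y=jy+YAW
        T=np.array([[0,-np.sin(Y),np.cos(Y)],[0,np.cos(Y),np.sin(Y)],[-1,0,0]])
        print(round(a,3),q.round(1),[0]+(M.T@(X-p)/1000).round(4).tolist()+Rot.from_matrix(M.T@T).as_rotvec().round(3).tolist())
E
python3 -c "
from h import *
a=np.r_[-1.893,-1.893,np.arange(-1.8,-0.9,.1)]
arc(1,a,[20,16]+[15]*(len(a)-2))"
```

```text
t 6.25 jig xy [-26.3 136.9] z 38.8 world [502.8 171.   38.8] jigyaw -1.8844 tilt [-0.005 -0.003 -1.   ] F jig [0.3 0.3] -0.6 j7 -0.07 open 0.0
-1.893 [-25.8 130.4] [0, -0.0042, 0.0025, 0.0061, 0.009, 0.003, 0.004]
-1.893 [-27.1 126.6] [0, -0.0042, 0.0024, 0.0101, 0.009, 0.003, 0.004]
-1.8 [-30.2 121.1] [0, -0.0042, 0.0012, 0.0163, -0.084, 0.003, 0.004]
-1.7 [-32.6 116. ] [0, -0.0042, 0.0005, 0.0219, -0.184, 0.003, 0.005]
-1.6 [-34.5 110.6] [0, -0.0041, 0.0003, 0.0276, -0.284, 0.003, 0.005]
-1.5 [-35.9 105.1] [0, -0.0041, 0.0007, 0.0333, -0.384, 0.002, 0.005]
-1.4 [-36.7  99.4] [0, -0.0041, 0.0016, 0.0389, -0.484, 0.002, 0.005]
-1.3 [-37.   93.7] [0, -0.0041, 0.0031, 0.0444, -0.584, 0.002, 0.005]
-1.2 [-36.7  88.1] [0, -0.0041, 0.0052, 0.0497, -0.684, 0.002, 0.005]
-1.1 [-35.8  82.4] [0, -0.0041, 0.0078, 0.0548, -0.784, 0.001, 0.005]
-1.0 [-34.4  76.9] [0, -0.0041, 0.0108, 0.0596, -0.884, 0.001, 0.005]
```

arm_command --moves '[[[0, -0.004, 0.0025, 0.006, 0.009, 0, 0], [0, -0.004, 0.0024, 0.01, 0.009, 0, 0], [0, -0.004, 0.0012, 0.016, -0.084, 0, 0], [0, -0.004, 0.0005, 0.022, -0.184, 0, 0], [0, -0.004, 0.0003, 0.0275, -0.284, 0, 0], [0, -0.004, 0.0007, 0.033, -0.384, 0, 0], [0, -0.004, 0.0016, 0.039, -0.484, 0, 0], [0, -0.004, 0.003, 0.0445, -0.584, 0, 0], [0, -0.004, 0.005, 0.05, -0.684, 0, 0], [0, -0.004, 0.008, 0.055, -0.784, 0, 0], [0, -0.004, 0.011, 0.0595, -0.884, 0, 0]]]'

```text
clock: 7.17
tool_pos: [511.1, 110.4, 49.5]
eef_rot: [0.266, 0.654, -0.266, 0.656]
contact_force: [-1.5, 1.3, -0.5]
opening: 0.007
```

```bash
python3 -c "
from h import *
arc(1,np.r_[np.arange(-0.9,-.05,.1),-.05],[15]*10)"
```

```text
t 7.1667 jig xy [-31.9  76. ] z 49.5 world [511.1 110.4  49.5] jigyaw -0.9981 tilt [ 0.003 -0.    -1.   ] F jig [-1.2  1.6] -0.5 j7 0.53 open 0.01
-0.9 [-32.4  71.6] [0, 0.0065, -0.0028, 0.0035, -0.098, 0.002, -0.002]
-0.8 [-29.9  66.4] [0, 0.0066, -0.0035, 0.0091, -0.198, 0.002, -0.002]
-0.7 [-26.9  61.6] [0, 0.0066, -0.0036, 0.0148, -0.298, 0.002, -0.002]
-0.6 [-23.4  57.1] [0, 0.0066, -0.0032, 0.0205, -0.398, 0.002, -0.001]
-0.5 [-19.5  52.9] [0, 0.0066, -0.0021, 0.0261, -0.498, 0.003, -0.001]
-0.4 [-15.2  49.2] [0, 0.0066, -0.0005, 0.0316, -0.598, 0.003, -0.001]
-0.3 [-10.6  45.9] [0, 0.0066, 0.0016, 0.0369, -0.698, 0.003, -0.001]
-0.2 [-5.6 43.1] [0, 0.0066, 0.0042, 0.0419, -0.798, 0.003, -0.001]
-0.1 [-0.4 40.8] [0, 0.0067, 0.0074, 0.0467, -0.898, 0.003, -0.001]
-0.05 [ 2.3 39.8] [0, 0.0067, 0.0091, 0.049, -0.948, 0.003, -0.001]
```

arm_command --moves '[[[0, 0.003, -0.003, 0.0035, -0.098, 0, 0], [0, 0.003, -0.0035, 0.009, -0.198, 0, 0], [0, 0.003, -0.0036, 0.015, -0.298, 0, 0], [0, 0.003, -0.003, 0.0205, -0.398, 0, 0], [0, 0.003, -0.002, 0.026, -0.498, 0, 0], [0, 0.003, -0.0005, 0.0315, -0.598, 0, 0], [0, 0.003, 0.0016, 0.037, -0.698, 0, 0], [0, 0.003, 0.0042, 0.042, -0.798, 0, 0], [0, 0.003, 0.0074, 0.0465, -0.898, 0, 0], [0, 0.003, 0.0074, 0.0465, -0.898, 0, 0], [0, 0.003, 0.0074, 0.0465, -0.898, 0, 0]]]'

```text
clock: 8.08
tool_pos: [549.8, 82.8, 45.9]
eef_rot: [-0.042, 0.705, 0.041, 0.707]
contact_force: [0.8, 0.9, 0.5]
opening: 0.006
```

```bash
python3 -c "
from h import *
arc(1,[-.05,0,0],[15,15,15])
p,d=capture('top');cv2.imwrite('pics/c3.png',cv2.resize(p[155:290,170:315],None,fx=5,fy=5,interpolation=cv2.INTER_CUBIC))"
```

```text
t 8.0833 jig xy [-0.4 40.4] z 45.9 world [549.8  82.8  45.9] jigyaw -0.1096 tilt [ 0.003 -0.001 -1.   ] F jig [1.  0.7] 0.5 j7 1.12 open 0.01
-0.05 [ 2.3 39.8] [0, 0.0029, -0.0003, 0.0027, -0.06, 0.003, 0.001]
0 [ 5. 39.] [0, 0.0029, -0.0008, 0.0055, -0.11, 0.003, 0.001]
0 [ 5. 39.] [0, 0.0029, -0.0008, 0.0055, -0.11, 0.003, 0.001]
```

View pics/c3.png

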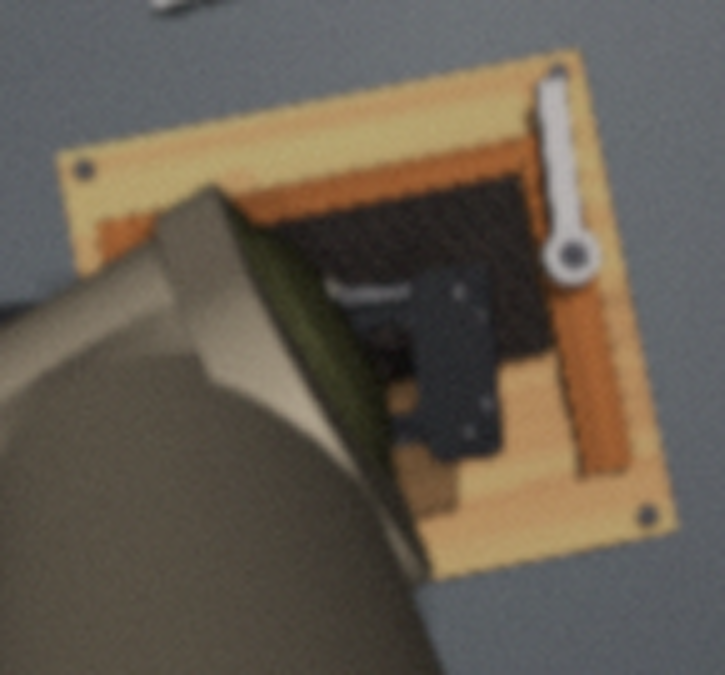

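arm_command --moves '[[[0, 0.002, 0, 0.0025, -0.06, 0, 0], [0, 0.002, -0.001, 0.0045, -0.11, 0, 0], [0, 0.002, -0.001, 0.0045, -0.11, 0, 0], [0, 0.002, -0.001, 0.0045, -0.11, 0, 0]]]'

```text
clock: 8.47
tool_pos: [553.4, 83.3, 42.7]
eef_rot: [-0.081, 0.702, 0.08, 0.703]
contact_force: [0.7, -0.5, 0.4]
opening: 0.006
```

```bash
python3 -c "
from h import *
state()"
```

```text
t 8.4667 jig xy [ 3.3 40.1] z 42.7 world [553.4  83.3  42.7] jigyaw 0.001 tilt [ 0.001 -0.    -1.   ] F jig [ 0.6 -0.7] 0.4 j7 1.19 open 0.01
```

arm_command --moves '[[[0, 0, 0, -0.01, 0, 0, 0], [0, 0, 0, -0.02, 0, 0, 0], [0, -0.04, 0, -0.025, 0, 0, 0], [0, -0.08, 0, -0.025, 0, 0, 0], [0, -0.08, -0.04, -0.025, 0.12, 0, 0], [0, -0.08, -0.08, -0.025, 0.24, 0, 0], [0, -0.08, -0.12, -0.025, 0.36, 0, 0], [0, -0.08, -0.16, -0.025, 0.48, 0, 0], [0, -0.08, -0.18, -0.01, 0.6, 0, 0], [0, -0.08, -0.18, 0.03, 0.72, 0, 0], [0, -0.08, -0.18, 0.06, 0.84, 0, 0], [0, -0.08, -0.18, 0.06, 0.96, 0, 0]]]'

```text
clock: 9.47
tool_pos: [657.5, -76.2, 122.2]
eef_rot: [0.255, 0.659, -0.253, 0.661]
contact_force: [0.6, 0.9, 1.0]
opening: 0.005
```

```bash
python3 -c "
from h import *
arc(-1,[1.674],[30])
p,d=capture('top');cv2.imwrite('pics/c4.png',cv2.resize(p[155:290,170:315],None,fx=5,fy=5,interpolation=cv2.INTER_CUBIC))"
```

```text
t 9.4667 jig xy [  68.7 -138.7] z 122.2 world [657.5 -76.2 122.2] jigyaw -0.9618 tilt [ 0.005  0.001 -1.   ] F jig [0.8 0.7] 1.0 j7 0.82 open 0.01
1.674 [  71.6 -129.5] [0, 0.0792, 0.0073, -0.0061, 0.712, 0.001, -0.005]
```

View pics/c4.png

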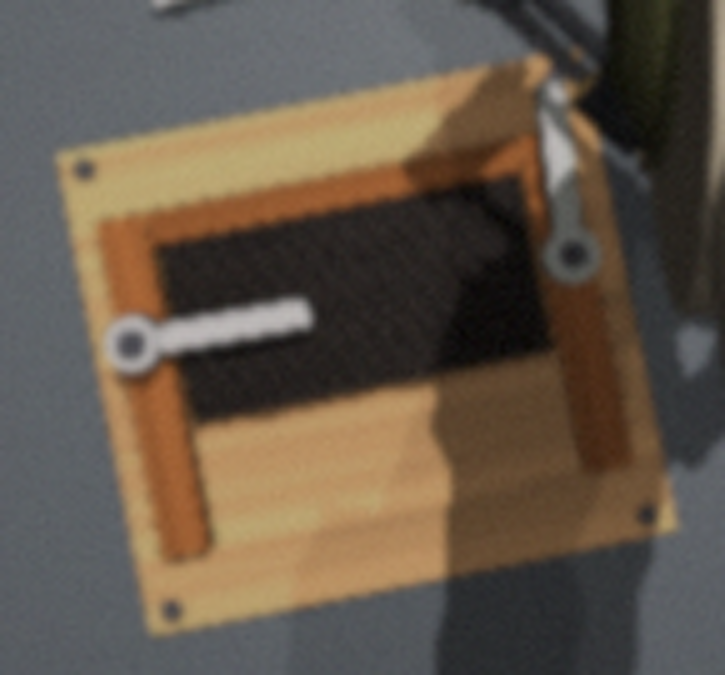

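The left arm now lies nearly square: pivot (131,345), tip about (312,313). It is roughly 1° short, and I'll measure that properly later. Now the right arm.

arm_command --moves '[[[0, 0, 0.007, -0.006, 0.12, 0, 0], [0, 0, 0.007, -0.006, 0.24, 0, 0], [0, 0, 0.007, -0.006, 0.36, 0, 0], [0, 0, 0.007, -0.006, 0.48, 0, 0], [0, 0, 0.007, -0.006, 0.6, 0, 0], [0, 0.02, 0.007, -0.006, 0.712, 0, 0], [0, 0.05, 0.007, -0.006, 0.712, 0, 0], [0, 0.078, 0.007, -0.006, 0.712, 0, 0], [0, 0.078, 0.007, -0.006, 0.712, 0, 0], [0, 0.078, 0.007, -0.006, 0.712, 0, 0]]]'

```text
clock: 10.35
tool_pos: [650.8, -68.9, 43.3]
eef_rot: [0.465, 0.533, -0.467, 0.531]
contact_force: [-0.6, -0.3, 0.9]
opening: 0.006
```

```bash
python3 -c "
from h import *
a=np.r_[1.674,1.674,1.674,np.arange(1.6,.75,-.1)]
arc(-1,a,[25,20,16]+[15]*(len(a)-3))"
```

```text
t 10.35 jig xy [  63.9 -130.1] z 43.3 world [650.8 -68.9  43.3] jigyaw -1.6668 tilt [-0.004 -0.    -1.   ] F jig [-0.7 -0.2] 0.9 j7 0.31 open 0.01
1.674 [  72.1 -124.5] [0, 0.0003, 0.0077, -0.0063, 0.007, -0.0, 0.004]
1.674 [  72.6 -119.6] [0, 0.0003, 0.0077, -0.0113, 0.007, -0.0, 0.004]
1.674 [  73.1 -115.6] [0, 0.0003, 0.0077, -0.0153, 0.007, -0.0, 0.004]
1.6 [  74.5 -110.6] [0, 0.0003, 0.0087, -0.0204, -0.067, -0.001, 0.004]
1.5 [  75.9 -105.1] [0, 0.0003, 0.0096, -0.0261, -0.167, -0.001, 0.004]
1.4 [ 76.7 -99.4] [0, 0.0003, 0.0099, -0.0318, -0.267, -0.001, 0.004]
1.3 [ 77.  -93.7] [0, 0.0003, 0.0096, -0.0375, -0.367, -0.001, 0.004]
1.2 [ 76.7 -88.1] [0, 0.0003, 0.0087, -0.0431, -0.467, -0.001, 0.004]
1.1 [ 75.8 -82.4] [0, 0.0003, 0.0073, -0.0486, -0.567, -0.002, 0.004]
1.0 [ 74.4 -76.9] [0, 0.0003, 0.0054, -0.054, -0.667, -0.002, 0.004]
0.9 [ 72.4 -71.6] [0, 0.0003, 0.0029, -0.0591, -0.767, -0.002, 0.004]
0.8 [ 69.9 -66.4] [0, 0.0003, -0.0001, -0.064, -0.867, -0.002, 0.004]
```

arm_command --moves '[[[0, 0, 0.008, -0.006, 0.007, 0, 0], [0, 0, 0.008, -0.011, 0.007, 0, 0], [0, 0, 0.008, -0.015, 0.007, 0, 0], [0, 0, 0.009, -0.0205, -0.067, 0, 0], [0, 0, 0.0095, -0.026, -0.167, 0, 0], [0, 0, 0.01, -0.032, -0.267, 0, 0], [0, 0, 0.0095, -0.0375, -0.367, 0, 0], [0, 0, 0.0085, -0.043, -0.467, 0, 0], [0, 0, 0.0075, -0.0485, -0.567, 0, 0], [0, 0, 0.0055, -0.054, -0.667, 0, 0], [0, 0, 0.003, -0.059, -0.767, 0, 0], [0, 0, 0, -0.064, -0.867, 0, 0]]]'

```text
clock: 11.35
tool_pos: [645.8, -4.8, 45.6]
eef_rot: [0.198, 0.678, -0.198, 0.68]
contact_force: [0.8, -1.0, 0.3]
opening: 0.009
```

```bash
python3 -c "
from h import *
arc(-1,[.7,.6,.5,.4,.3,.2,.1,.05,0.02],[15]*9)"
```

```text
t 11.35 jig xy [ 73.4 -66.6] z 45.6 world [645.8  -4.8  45.6] jigyaw -0.7953 tilt [ 0.003 -0.    -1.   ] F jig [ 0.6 -1.1] 0.3 j7 0.81 open 0.01
0.7 [ 66.9 -61.6] [0, 0.0026, -0.0012, -0.0081, -0.095, 0.003, -0.001]
0.6 [ 63.4 -57.1] [0, 0.0026, -0.0005, -0.0138, -0.195, 0.003, -0.001]
0.5 [ 59.5 -52.9] [0, 0.0026, -0.0004, -0.0195, -0.295, 0.003, -0.001]
0.4 [ 55.2 -49.2] [0, 0.0026, -0.0008, -0.0252, -0.395, 0.003, -0.001]
0.3 [ 50.6 -45.9] [0, 0.0025, -0.0018, -0.0308, -0.495, 0.003, -0.001]
0.2 [ 45.6 -43.1] [0, 0.0025, -0.0034, -0.0362, -0.595, 0.003, -0.0]
0.1 [ 40.4 -40.8] [0, 0.0025, -0.0055, -0.0415, -0.695, 0.003, -0.0]
0.05 [ 37.7 -39.8] [0, 0.0025, -0.0068, -0.0441, -0.745, 0.003, -0.0]
0.02 [ 36.1 -39.3] [0, 0.0025, -0.0076, -0.0456, -0.775, 0.003, -0.0]
```

arm_command --moves '[[[0, 0.002, -0.001, -0.006, -0.095, 0, 0], [0, 0.002, -0.0005, -0.012, -0.195, 0, 0], [0, 0.002, -0.0005, -0.0175, -0.295, 0, 0], [0, 0.002, -0.001, -0.023, -0.395, 0, 0], [0, 0.002, -0.002, -0.0285, -0.495, 0, 0], [0, 0.002, -0.0035, -0.034, -0.595, 0, 0], [0, 0.002, -0.0055, -0.039, -0.695, 0, 0], [0, 0.002, -0.007, -0.0415, -0.745, 0, 0], [0, 0.002, -0.0075, -0.042, -0.795, 0, 0], [0, 0.002, -0.0075, -0.042, -0.795, 0, 0], [0, 0.002, -0.0075, -0.042, -0.795, 0, 0]]]'

```text
clock: 12.27
tool_pos: [605.9, 11.4, 43.0]
eef_rot: [-0.078, 0.702, 0.077, 0.703]
contact_force: [0.6, 0.8, 0.7]
opening: 0.004
```

```bash
python3 -c "
from h import *
to(36,-39,45,0)"
```

```text
t 12.2667 jig xy [ 38.2 -41.8] z 43.0 world [605.9  11.4  43. ] jigyaw -0.007 tilt [ 0.001 -0.    -1.   ] F jig [0.8 0.7] 0.7 j7 1.3 open 0.0
row [-0.002   0.0028 -0.0022] turn [-0.007   0.0013  0.0005]
```

arm_command --moves '[[[0, 0, 0, -0.0015, -0.007, 0, 0], [0, 0, 0, -0.0015, -0.007, 0, 0], [0, 0, 0, -0.0015, -0.007, 0, 0], [0, 0, 0, 0.01, -0.007, 0, 0], [0, 0, 0, 0.02, -0.007, 0, 0], [0, -0.04, 0, 0.025, 0, 0, 0], [0, -0.08, 0, 0.025, 0, 0, 0], [0, -0.1, -0.04, 0.02, 0, 0, 0], [0, -0.1, -0.08, 0.02, 0, 0, 0], [0, -0.1, -0.12, 0.02, 0, 0, 0], [0, -0.1, -0.16, 0.02, 0, 0, 0], [0, -0.1, -0.2, 0.02, 0, 0, 0]]]'

```text
clock: 13.27
tool_pos: [669.2, -181.8, 142.4]
eef_rot: [-0.078, 0.703, 0.078, 0.703]
contact_force: [1.2, 0.7, 0.2]
opening: 0.005
```

```bash
cat > meas.py <<'E'
from h import *
def meas(save=None):
    state()
    im=np.mean([capture("top")[0].astype(float) for _ in range(6)],0)
    if save: cv2.imwrite(save,cv2.resize(im[155:290,170:315],None,fx=5,fy=5,interpolation=cv2.INTER_CUBIC))
    # dots: refine pivots by the dark hole / bright ring centroid, bar by bright-pixel centroid per cross-section
    hsv=cv2.cvtColor(im.astype(np.uint8),cv2.COLOR_BGR2HSV)
    g=im.min(2)   # blue-ish min channel: steel is bright & grey
    w=np.clip(g-85,0,None)
    out=[]
    for s,a0 in((1,0),(-1,0)):
        pts=[]
        P=J(O,YAW,[[20,s*94,59]])[0]
        pu=w2px("top",P)[0]
        # ring centroid
        for _ in range(4):
            yy,xx=np.mgrid[:384,:512];m=(np.hypot(xx-pu[0],yy-pu[1])<7)&(((xx-pu[0])*(1 if s>0 else -1))<4.0)
            k=m&(np.hypot(xx-pu[0],yy-pu[1])<7)
            break
        for r in np.arange(22,70,2.):
            line=J(O,YAW,np.array([[20+d,s*(94-r),59] for d in np.arange(-13,13.1,.5)]))
            q=w2px("top",line).astype(np.float32)
            v=cv2.remap(w.astype(np.float32),q[:,0][None],q[:,1][None],cv2.INTER_LINEAR)[0]
            if v.sum()>0: pts.append((r,(v*np.arange(-13,13.1,.5)).sum()/v.sum()))
        pts=np.array(pts);f=np.polyfit(pts[:,0],pts[:,1],1)
        res=pts[:,1]-np.polyval(f,pts[:,0])
        print("side",s,"angle",np.arctan(f[0]).round(4),"x at pivot",f[1].round(2),"x at 60",np.polyval(f,60).round(2),"rms",res.std().round(2),"n",len(pts))
if __name__=="__main__":
    import sys;meas(sys.argv[1])
E
python3 meas.py pics/c5.png
```

```text
t 13.2667 jig xy [  56.4 -244.2] z 142.4 world [ 669.2 -181.8  142.4] jigyaw -0.0063 tilt [ 0. -0. -1.] F jig [1.3 0.4] 0.2 j7 1.68 open 0.01
side 1 angle -0.0153 x at pivot 0.34 x at 60 -0.58 rms 0.17 n 24
side -1 angle 0.0156 x at pivot 0.96 x at 60 1.9 rms 0.17 n 24[ WARN:0@6.670] global loadsave.cpp:1063 imwrite_ Unsupported depth image for selected encoder is fallbacked to CV_8U.
```

View pics/c5.png

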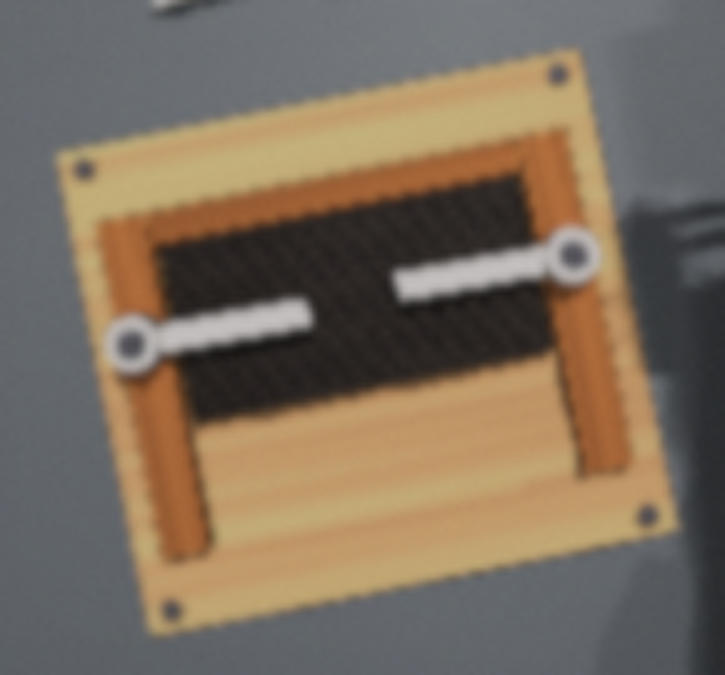

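Both arms are nearly in line, about 0.019 rad (1.1°) short each; the module is still flush with the stop. One small nudge on each arm should fix it, right arm first.

arm_command --moves '[[[0, 0, 0.04, -0.006, -0.006, 0, 0], [0, 0, 0.08, -0.006, -0.006, 0, 0], [0, 0, 0.12, -0.006, -0.006, 0, 0], [0, 0, 0.16, -0.006, -0.006, 0, 0], [0, 0, 0.205, -0.006, -0.006, 0, 0], [0, 0.03, 0.205, -0.006, -0.006, 0, 0], [0, 0.07, 0.205, -0.006, -0.006, 0, 0], [0, 0.097, 0.205, -0.006, -0.006, 0, 0], [0, 0.097, 0.205, -0.006, -0.006, 0, 0], [0, 0.097, 0.205, -0.006, -0.006, 0, 0]]]'

```text
clock: 14.4
tool_pos: [616.9, 20.9, 44.6]
eef_rot: [-0.081, 0.703, 0.081, 0.701]
contact_force: [1.4, 0.2, 0.4]
opening: 0.003
```

```bash
python3 -c "
from h import *
to(37,-39,44,0)"
```

```text
t 14.4 jig xy [ 51.1 -34.9] z 44.6 world [616.9  20.9  44.6] jigyaw 0.0029 tilt [-0.003  0.    -1.   ] F jig [ 1.4 -0.1] 0.4 j7 1.3 open 0.0
row [ 0.0006 -0.004  -0.0141] turn [ 0.0029 -0.0027 -0.0008]
```

Target jig x is about 35.6.

arm_command --moves '[[[0, 0, -0.004, -0.006, 0.003, 0, 0], [0, 0, -0.004, -0.011, 0.003, 0, 0], [0, 0, -0.004, -0.0135, 0.003, 0, 0], [0, 0, -0.004, -0.0135, 0.003, 0, 0], [0, 0, -0.004, -0.0135, 0.003, 0, 0]]]'

```text
clock: 14.82
tool_pos: [606.1, 11.9, 46.2]
eef_rot: [-0.079, 0.702, 0.079, 0.703]
contact_force: [0.4, 0.5, -1.0]
opening: 0.008
```

```bash
python3 -c "
from h import *
to(35.6,-39,44,0)"
```

```text
t 14.8167 jig xy [ 38.5 -41.3] z 46.2 world [606.1  11.9  46.2] jigyaw -0.0033 tilt [ 0.002  0.    -1.   ] F jig [0.5 0.3] -1.0 j7 1.29 open 0.01
row [ 0.0022  0.0023 -0.0029] turn [-0.0033  0.0015  0.0003]
```

arm_command --moves '[[[0, 0.001, 0.001, -0.001, 0, 0, 0], [0, 0.001, 0.001, -0.002, 0, 0, 0], [0, 0.001, 0.001, -0.0027, 0, 0, 0], [0, 0.001, 0.001, -0.0027, 0, 0, 0], [0, 0.001, 0.001, -0.0027, 0, 0, 0]]]'

```text
clock: 15.23
tool_pos: [603.3, 12.8, 44.2]
eef_rot: [-0.079, 0.702, 0.079, 0.703]
contact_force: [0.8, 0.1, 0.9]
opening: 0.007
```

```bash
python3 -c "
from h import *
state()"
```

```text
t 15.2333 jig xy [ 35.9 -39.8] z 44.2 world [603.3  12.8  44.2] jigyaw -0.0026 tilt [ 0.001  0.    -1.   ] F jig [ 0.8 -0.1] 0.9 j7 1.29 open 0.01
```

arm_command --moves '[[[0, 0, 0, 0.01, 0, 0, 0], [0, 0, 0, 0.02, 0, 0, 0], [0, -0.04, 0, 0.02, 0, 0, 0], [0, -0.07, 0, 0.02, 0, 0, 0], [0, -0.07, 0.03, -0.005, 0, 0, 0], [0, -0.07, 0.06, -0.03, 0, 0, 0], [0, -0.07, 0.079, -0.05, 0, 0, 0], [0, -0.07, 0.079, -0.05, 0, 0, 0], [0, -0.03, 0.079, -0.05, 0, 0, 0], [0, 0, 0.079, -0.05, 0, 0, 0], [0, 0, 0.079, -0.05, 0, 0, 0], [0, 0, 0.079, -0.05, 0, 0, 0]]]'

```text
clock: 16.23
tool_pos: [536.6, 78.5, 43.2]
eef_rot: [-0.08, 0.704, 0.079, 0.702]
contact_force: [0.1, 0.7, 0.6]
opening: 0.008
```

```bash
python3 -c "
from h import *
to(2,39,44,0)"
```

```text
t 16.2333 jig xy [-14.3  39.3] z 43.2 world [536.6  78.5  43.2] jigyaw -0.0023 tilt [-0.003 -0.001 -1.   ] F jig [0.2 0.7] 0.6 j7 1.12 open 0.01
row [-0.0009 -0.0002  0.0163] turn [-0.0023 -0.003   0.0003]
```

arm_command --moves '[[[0, 0, 0, 0.007, 0, 0, 0], [0, 0, 0, 0.013, 0, 0, 0], [0, 0, 0, 0.015, 0, 0, 0], [0, 0, 0, 0.016, 0, 0, 0], [0, 0, 0, 0.016, 0, 0, 0], [0, 0, 0, 0.016, 0, 0, 0]]]'

```text
clock: 16.73
tool_pos: [552.4, 81.9, 44.6]
eef_rot: [-0.079, 0.702, 0.079, 0.703]
contact_force: [0.3, -0.4, 0.6]
opening: 0.007
```

```bash
python3 -c "
from h import *
to(4.3,39,44,0)"
```

```text
t 16.7333 jig xy [ 1.9 38.9] z 44.6 world [552.4  81.9  44.6] jigyaw -0.0031 tilt [ 0.001  0.    -1.   ] F jig [ 0.2 -0.5] 0.6 j7 1.13 open 0.01
row [0.0006 0.0001 0.0024] turn [-0.0031  0.0007  0.0001]
```

Now nudge 2.4 mm, back off, lift, and move clear to the left and near side.

arm_command --moves '[[[0, 0, 0, 0.001, 0, 0, 0], [0, 0, 0, 0.002, 0, 0, 0], [0, 0, 0, 0.0024, 0, 0, 0], [0, 0, 0, 0.0024, 0, 0, 0], [0, 0, 0, 0.0024, 0, 0, 0]]]'

```text
clock: 17.15
tool_pos: [554.4, 82.5, 44.1]
eef_rot: [-0.079, 0.703, 0.079, 0.703]
contact_force: [0.0, -0.8, 0.5]
opening: 0.005
```

arm_command --moves '[[[0, 0, 0, -0.01, 0, 0, 0], [0, 0, 0, -0.02, 0, 0, 0], [0, -0.04, 0, -0.025, 0, 0, 0], [0, -0.08, 0, -0.025, 0, 0, 0], [0, -0.1, 0.04, -0.03, 0, 0, 0], [0, -0.12, 0.08, -0.03, 0, 0, 0], [0, -0.12, 0.12, -0.03, 0, 0, 0], [0, -0.12, 0.16, -0.03, 0, 0, 0], [0, -0.12, 0.2, -0.03, 0, 0, 0], [0, -0.12, 0.24, -0.03, 0, 0, 0], [0, -0.12, 0.26, -0.03, 0, 0, 0], [0, -0.12, 0.26, -0.03, 0, 0, 0]]]'

```text
clock: 18.15
tool_pos: [464.5, 334.8, 164.2]
eef_rot: [-0.081, 0.702, 0.083, 0.702]
contact_force: [-0.0, 0.7, 0.5]
opening: 0.004
```

```bash
python3 meas.py pics/c6.png 2>/dev/null
```

```text
t 18.15 jig xy [-26.8 305.1] z 164.2 world [464.5 334.8 164.2] jigyaw 0.0044 tilt [-0.     0.003 -1.   ] F jig [0.1 0.7] 0.5 j7 0.79 open 0.0
side 1 angle -0.0084 x at pivot 0.42 x at 60 -0.08 rms 0.17 n 24
side -1 angle 0.0086 x at pivot 0.88 x at 60 1.39 rms 0.19 n 24
```

View pics/c6.png

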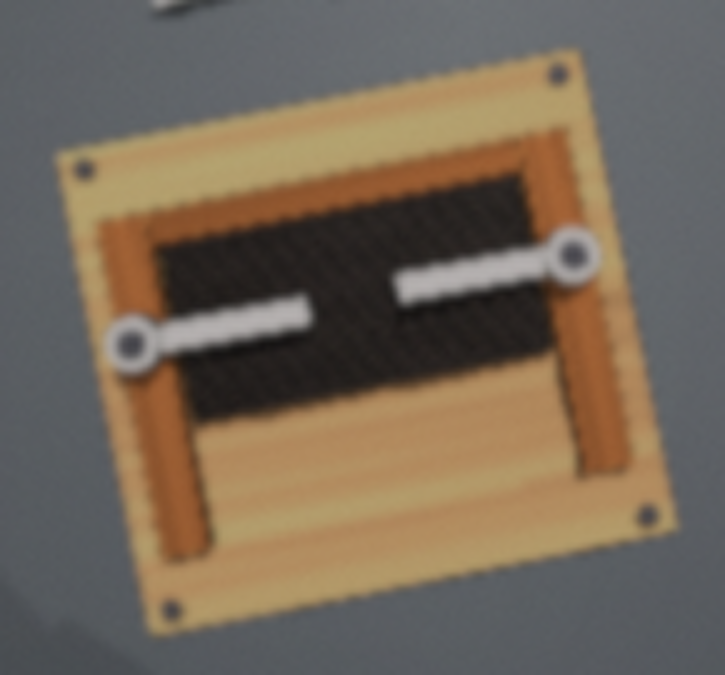

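Both arms are now within about 0.6° of square, and the module is flush with the stop with its back edge at (160,243)–(520,178). The robot is clear of everything, so I'm handing in.

```bash
python3 -c "
from workcell import *
print(get_obs()['joint_velocities'].round(3)); print(sign_off())"
```

```text
[ 0.002  0.001 -0.006 -0.006 -0.001  0.001 -0.002]
the job is handed in; nothing more can be done
None
```

The module is home against the back stop and both holding arms lie square across it. I handed the job in at about 18.5 s of the 61 s allowed.

- **Module:** I pushed it with the open fingers until it stopped moving and the push force rose to about 12 N. Every later top picture shows its back edge flush along the stop.
- **Arms:** Only after that did I swing the left arm round, then the right, with the shut fingers. The first check found each about 1.1° short, so I nudged both once more. The last picture puts each about 0.01 rad (0.6°) short of the line between the pivots, which is close to what the picture can resolve.
- **Bystanders:** I stayed clear of the bottle, the spool and the screwdriver, and nothing in the moves or forces suggests contact. The later pictures were cropped to the jig, so I didn't check where they ended up.
- **Hand-in:** The robot was standing still, well clear of the jig. Sign-off gave no verdict. No check failed.

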